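# Close a bench caliper on a centrifuge insert and lock the keeper

### The job

Measure the centrifuge insert that stands between the jaws of the bench caliper: slide the moving jaw shut on it until the insert presses the sprung anvil back far enough that its pointer stands between the two marks, and leave it so. Then swing the hinged keeper bar shut across the top of the insert until it has snapped past its catch, against its stop. Let go, and leave everything else on the bench where it is.

Things in the scene. Friction and masses are not known exactly. Their poses are not given: they have to be found in the camera images.
- gauge: The bench caliper: grey base 120 (x) x 290 (y) x 18 mm, fixed to the bench. Origin on the bench under its bed, z up; y runs along the slide from the moving jaw (-y end) to the sprung anvil (+y end); the bed is at z = 18 mm. Dark anvil housing (64 x 34 mm, top z = 64) at y = 109. Beside it on the +x side is a pale scale with two black marks; the black pointer strip moves with the anvil.
- jaw (a joint): Travel of the moving jaw, m: 0 = wide open, grows towards the anvil (+y) to 0.112. Steel block 56 (x) x 62 (y), top at z = 58 mm. About 7 N moves it; it stays where left, also against the anvil's spring. Jaw face to free anvil is 135 mm at 0, so on the 44 mm insert the anvil begins to move at 0.091 and then moves with the jaw.
- jaw_face (a point): Centre of the moving jaw's flat face (44 wide, 40 high), 38 mm over the bench.
- jaw_fin (a point): Centre of the ribbed upright fin on top of the moving jaw, the place to grip or push: 12 mm thick along the slide (y), 30 mm wide (x), 36 mm tall, from z = 58 to 94 mm over the bench; this point is at 76 mm. It lies 42 mm behind the jaw face; 25 mm and more is free on both sides of it, above the jaw block.
- anvil (a joint): How far the sprung anvil is pressed back in m, 0 = free, 0.012 = bottomed. Spring 500 N/m (6 mm takes 3 N). The pointer stands between the two marks from 0.003 to 0.009.
- anvil_face (a point): Centre of the anvil's flat face (44 wide, 40 high), 38 mm over the bench; at y = 60 mm in the caliper's frame when free.
- insert_center (a point): Centre, half-way up, of the loose aluminium centrifuge insert to be measured: an upright cylinder 44 mm in diameter, 40 mm tall, with four dark tube holes in its top, about 120 g, standing on the bed between the jaws, 8 to 25 mm short of the anvil. The closing jaw pushes it along the bed.
- keeper (a joint): Angle of the keeper bar about its upright hinge, rad: 0 = shut (along the caliper's +x, across the insert's top, against its stop), grows anticlockwise from above (1.57 = along +y). It swings level and stays where left. Between about 0.12 and 0.06 it rides over a sprung ball in the catch post (up to about 4 N at the knob), then the ball pushes it home.
- keeper_knob (a point): Half-way up the gripping part of the black upright knob at the free end of the keeper: 16 mm in diameter, standing from z = 76 to 109 mm over the bench, this point at 93 mm; 124 mm from the hinge axis. The steel bar below it is 16 mm wide, from z = 66 to 76 mm.
- keeper_hinge (a point): On the keeper's upright hinge axis, at the bar's half height (71 mm over the bench), at x = -50, y = 44 mm in the caliper's frame.
- spare: A second, identical insert standing on the bench beside the caliper: a bystander. Origin under it.
- label_roll: White label roll, 60 mm across, 26 mm high, lying flat on the robot's side of the caliper: a bystander. Origin under it.
- tube_rack: Blue tube rack 75 x 180 mm with capped tubes, 90 mm high: a bystander. Origin under it.
- gel_bottle: Pump bottle 60 mm across, 173 mm high: a bystander. Origin under it.
- pen_cup: Black pen cup 70 mm across, with pens about 150 mm high: a bystander. Origin under it.
- mouse: Black computer mouse 105 x 62 x 30 mm: a bystander. Origin under it.
Things that resemble listed ones, but are neither listed nor needed, are in the scene too. Leave any red look-alike of the part that bears insert_center alone.

How it is judged:
By the outcome, as a careful person would: the job done as asked, in the order asked, and still so for the second after the job is handed in, with the robot touching nothing.
It also fails if it takes over 58 s, if anything falls off the work surface, if the arm or the gripper's body presses on something with over 40 N, if the wrist force passes 120 N, or if a joint passes its speed limit or range.

### The arm

A 7-joint arm with a two-finger parallel gripper is mounted at the origin on the work surface. World frame = base frame: x ahead of the robot, y to its left, z up, the work surface at z = 0. Lengths are in mm, angles in rad, forces in N, time in s.
With the tool pointing down it reaches from about 400 to 900 mm from the base axis. Payload 5.6 kg.
Tool frame: the origin (TCP) lies midway between the tips of the shut fingers; the grasp point (between the pads) lies 19 mm behind it; z points along the fingers, y is the line along which they close (so a half turn about z gives the same grasp; the last joint's range is limited). The gripper opens to 92 mm and grips with 3 to 60 N. Pads are 20 mm wide; open, the fingers measure 128 mm over their backs; the gripper's body (75 mm by 189 mm) begins 69 mm behind the grasp point.
Start: joints at [-1.183, 0.468, -0.012, 1.603, 0.006, 1.071, -0.056], TCP at [271.479, 590.6, 214.592] pointing down, gripper open.
Joint ranges: [-2.53, 2.53], [-0.31, 2.02], [-1.57, 1.55], [0.28, 2.44], [-1.29, 4.43], [0.15, 1.84], [-2.92, 2.92]. Speed limits (rad/s): [2.57, 2.57, 3.14, 3.14, 3.14, 3.14, 3.14].

### API

Orientations are given as a rotation vector (axis times angle).
In Python, from cell import robot, grip, kin, viewer gives the robot as it stands. Calls block until the motion is done:
- robot.movep(position, orientation): joint-space move of the TCP to a pose.
- robot.servo_line(position, feed=150, rotation=None): straight line of the TCP; rotation=None keeps the orientation; feed is the mean speed in mm/s.
- robot.goto_joints(angles): joint-space move.
- grip(opening, newtons=None): opening from 0.0 (shut) to 1.0 (fully open); newtons is the grip in N (None keeps the last); returns when the fingers have stopped.
- robot.hold(seconds).
- kin.ik(position, orientation): joint angles nearest the present ones, or None.
- robot.observe(): the state.
- viewer.read_camera(name): name is "scene" or "side" or "wrist"; returns the picture (384x512x3 uint8, red, green, blue); there is no depth.
- viewer.camera_info(name): a dict with "camera_matrix" (3x3 intrinsics, pixels), "R" (3x3) and "t" (3): a world point X has camera coordinates R X + t. Camera axes: x right, y down, z forward; pixel columns grow to the right and rows downward; lengths in mm; the calibration is good to about 2 mm. A picture is of the moment at which its call begins: read the wrist's pose just before it. camera_info takes no time and is no camera call; for the wrist camera it gives the pose at the moment of the call.
A pose or a line that the arm cannot do raises robot.IKError and nothing moves.
- robot.job_done(): hands the job in; it is judged then, once.
Trained networks look in the newest picture that a camera, given by its name, has taken for a name from the list of things; names that differ only in an ending like _2 or _b are one class to them, and where a whole thing is asked for, a point or a joint stands for the part that bears it (a point fixed in the world has none). Each returns a list of dicts, best first, with "confidence" (0 to 1); they miss things now and then, are a little off and sometimes report something else, mostly with a low value. They report only what shows in the picture. A call takes as long as a camera call. They do not tell look-alikes from the thing itself.
- viewer.silhouettes(name, camera): "mask" (384x512 bool, what is visible of it).
- viewer.pinpoint(name, camera): "at" ([x, y, z] in mm, in the coordinates of the camera as it stood for that picture, good to about 4 mm: a listed point, or the origin of a listed thing).
The state is a dict: "t": time; "joints": joint angles; "joint_velocities": joint speeds; "joint_torque": joint torques, N m; "tcp_pos": TCP position; "tcp_rot": TCP orientation; "contact_force": force on the tool from outside, world axes, zero at the start; "wrist_torque": the same for the moment, N m; "grip_width": opening from 0.0 (shut) to 1.0 (fully open); "grip_force": force on a finger pad.
Only numpy, scipy, OpenCV 4.12 (cv2) and the standard library are available. Lean on these libraries where they do the work, as an engineer would, in place of code of your own. Each camera call takes 0.05 s, during which the arm holds its last target. There are 200 camera calls.

## Working session

There is one attempt and no reset: what is moved stays moved. The work goes in short steps, each a Python script; the robot and the scene stay as the last script left them, time stands still between calls to the robot, and variables do not carry over. Pictures are saved under pics/ and viewed, at most 10 in all, crops included, and the job is handed in when it is done.

```bash
mkdir -p pics; cat > h.py <<'E'
import numpy as np, cv2
from cell import robot, grip, kin, viewer
def snap(cam,fn=None):
    inf=viewer.camera_info(cam); im=viewer.read_camera(cam)
    if fn: cv2.imwrite('pics/'+fn,im[:,:,::-1])
    return im,inf
def find(name,cam,inf,n=3):
    R=np.array(inf['R']);t=np.array(inf['t'])
    return [(round(d['confidence'],2),(R.T@(np.array(d['at'])-t)).round(1)) for d in viewer.pinpoint(name,cam)[:n]]
def proj(X,inf):
    p=np.array(inf['camera_matrix'])@(np.array(inf['R'])@np.array(X)+np.array(inf['t'])); return p[:2]/p[2]
def ray(px,z,inf):
    R=np.array(inf['R']);t=np.array(inf['t']);d=R.T@np.linalg.solve(np.array(inf['camera_matrix']),[px[0],px[1],1]);c=-R.T@t
    return c+d*(z-c[2])/d[2]
E
python3 - <<'E'
from h import *
o=robot.observe(); print(o['t'],o['tcp_pos'],o['tcp_rot'])
a=[]
for c in('scene','side'):
    im,inf=snap(c); a.append(im)
    for n in 'gauge jaw_face jaw_fin anvil_face insert_center keeper_knob keeper_hinge spare label_roll tube_rack gel_bottle pen_cup mouse'.split():
        print(c,n,find(n,c,inf))
cv2.imwrite('pics/a.png',cv2.resize(np.vstack(a)[:,:,::-1],None,fx=.78,fy=.78)); 
E
```

```text
0.0 [271.30071857 590.03616662 213.63966602] [-6.71564821e-01 -3.06872634e+00  2.72125347e-03]
scene gauge [(0.65, array([552.5, -54.1,  -2. ]))]
scene jaw_face [(0.66, array([ 561.4, -121.9,   36.5]))]
scene jaw_fin [(0.66, array([ 556.2, -166.4,   75.1])), (0.23, array([506.1, -13.2,  67.4]))]
scene anvil_face [(0.45, array([551.2,   9.4,  34.3]))]
scene insert_center [(0.82, array([551.5, -27.5,  35.8])), (0.74, array([ 348. , -102. ,   18.8])), (0.57, array([431.5,  -2.8,  22.1]))]
scene keeper_knob [(0.72, array([ 638.5, -409.5,    1. ])), (0.54, array([502.2, 110.5,  90.1]))]
scene keeper_hinge [(0.57, array([504.6, -13.5,  67.9])), (0.33, array([548.9,   9.4,  33.9]))]
scene spare [(0.73, array([662.3, -82.8,   1.3])), (0.72, array([663.7, 300.6,  -1.9]))]
scene label_roll [(0.86, array([451.6, -98.7,  -2.5])), (0.56, array([ 557.1, -166.6,   75.9]))]
scene tube_rack [(0.83, array([488.9, 425.3,   2.9])), (0.41, array([505.5, -12.7,  67.4]))]
scene gel_bottle [(0.68, array([ 638.6, -410.2,   -0. ])), (0.6, array([550.5, -50.8,  -3.3])), (0.21, array([ 451.7, -373.8,   -3.8]))]
[... 334 characters left out ...]
rray([497.4, -12.6,  71. ])), (0.72, array([545.1,   2.9,  37.1])), (0.18, array([ 632.3, -415.6,    1.1]))]
side insert_center [(0.73, array([422.4,  -7.7,  22.5])), (0.65, array([ 345.5, -101.7,   20.1])), (0.56, array([545.3, -33.4,  38.4]))]
side keeper_knob [(0.76, array([493.4, 111.2,  88.1])), (0.61, array([ 631.5, -412.4,    1.4]))]
side keeper_hinge [(0.56, array([494.5, -11.5,  69.3]))]
side spare [(0.54, array([653. , -80.8,   4.1]))]
side label_roll [(0.58, array([ 453.8, -100.5,   -0.7]))]
side tube_rack [(0.57, array([ 4.824e+02,  4.218e+02, -1.000e-01]))]
side gel_bottle []
side pen_cup [(0.95, array([665. , 301.9,  -3.4]))]
side mouse [(0.63, array([ 448.4, -369.6,   -0.7]))]
```

View pics/a.png

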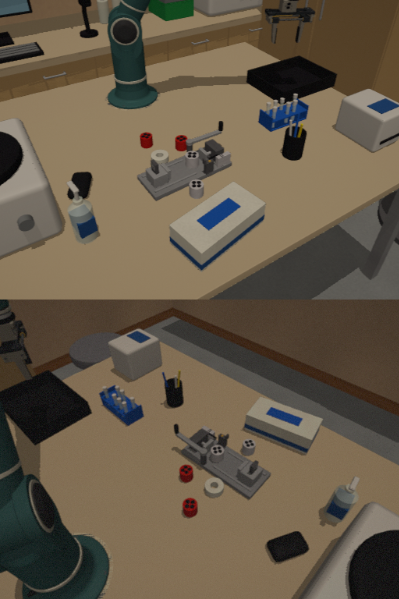

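The gauge is near (550,-54), turned about +0.05 rad, with the fin at its open end near (557,-168). The keeper points along +y with its knob at about (498,111). The red look-alikes are at (348,-102) and (427,-5), on the robot's side. Next I take a wrist look from above.

```bash
cat >> h.py <<'E'
def down(a): # tool down, tool y at world angle a
    p=(a+np.pi/2)/2; return np.pi*np.array([np.cos(p),np.sin(p),0])
E
python3 - <<'E'
from h import *
robot.movep([520,-60,360],down(np.pi/2+.05))
im,inf=snap('wrist','b.png'); print(robot.observe()['t'],robot.observe()['joints'])
for n in 'gauge jaw_face jaw_fin anvil_face insert_center keeper_knob keeper_hinge'.split(): print(n,find(n,'wrist',inf))
for X in ([550,-54,18],[557,-168,94],[498,111,109]): print(proj(X,inf))
E
```

```text
3.975 [-0.46025139  0.12531732  0.57132314  1.75163185 -0.07044274  1.28545216
  1.74963147]
gauge [(0.96, array([553.8, -54.1,  -1.3])), (0.34, array([662.1, 308.3,   1.3]))]
jaw_face [(0.59, array([ 553.1, -127.3,   36.2]))]
jaw_fin [(0.66, array([ 559.1, -163.9,   76. ]))]
anvil_face [(0.92, array([547.4,   5.2,  36. ]))]
insert_center [(0.86, array([548.4, -26.5,  38. ])), (0.86, array([430.1,  -5.4,  21.3])), (0.82, array([ 351.9, -103. ,   21.2]))]
keeper_knob [(0.75, array([499.1, -14.5,  70.8])), (0.64, array([498.4, 116.9,  93.6])), (0.43, array([550.5, -52.4,  -1.1]))]
keeper_hinge [(0.83, array([501.1, -14. ,  72.5]))]
[260.72388488 175.31520368]
[178.8387126  186.49985585]
[388.88299162 155.77394326]
```

View pics/b.png

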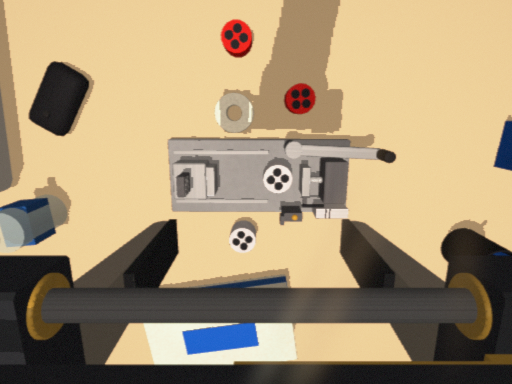

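The wrist picture shows the caliper base from about (169,139) to (349,215), with the fin top at (183,182) and the insert at (278,179). The bar runs from the hinge at (293,150) to the knob at (389,156), and the scale is at (315,213). Everything agrees with the estimates, so I grip the fin now.

```bash
python3 - <<'E'
from h import *
im,inf=snap('wrist')
for p,z in(((169,139),18),((349,139),18),((350,217),0),((173,213),0),((183,182),94),((389,156),109),((293,150),76)): print(p,ray(p,z,inf).round(1))
# base top colour region -> min area rect
m=viewer.silhouettes('gauge','wrist')[0]['mask'].astype(np.uint8)
m=cv2.morphologyEx(m,cv2.MORPH_OPEN,np.ones((25,25)))
b=cv2.boxPoints(cv2.minAreaRect(cv2.findNonZero(m))); P=[ray(q,18,inf) for q in b]; print(np.array(P).round(1))
d=P[1]-P[0]; print(np.arctan2(d[1],d[0])%(np.pi/2), np.mean(P,0))
f=viewer.silhouettes('jaw_fin','wrist'); f=f[0]['mask'] if f else None
if f is not None: ys,xs=np.nonzero(f); print('fin',xs.min(),xs.max(),ys.min(),ys.max())
E
```

```text
(169, 139) [ 499.1 -202.2   18. ]
(349, 139) [485.1  81.   18. ]
(350, 217) [619.1 103.4   0. ]
(173, 213) [ 627.  -202.4    0. ]
(183, 182) [ 550.2 -163.1   94. ]
(389, 156) [498.5 110.5 109. ]
(293, 150) [500.4 -12.2  76. ]
[[ 499.1 -202.2   18. ]
 [ 485.1   79.4   18. ]
 [ 613.6   94.4   18. ]
 [ 628.4 -204.5   18. ]]
0.04952424011465317 [556.56353696 -58.19446257  18.        ]
fin 173 217 161 198
```

```bash
python3 - <<'E'
from h import *
r=down(np.pi/2+.05)
grip(0.6,25)
robot.movep([556,-167,180],r)
im,inf=snap('wrist')
print(find('jaw_fin','wrist',inf),robot.observe()['contact_force'])
robot.servo_line([556,-167,66],feed=120)
print(robot.observe()['contact_force'])
grip(0.0,25)
o=robot.observe();print(o['t'],o['tcp_pos'],o['grip_width']*92,o['grip_force'],o['contact_force'])
snap('scene','c.png')
E
```

```text
[(0.96, array([ 559. , -165. ,   75.8]))] [-0.38433867 -0.2629753  -0.01376898]
[0.02714611 0.0738597  0.01608396]
7.95 [ 556.00188251 -166.78153169   66.01948167] 11.918432290485237 25.00095158815384 [-0.42955238  1.42765824  0.94400539]
```

```bash
python3 - <<'E'
from h import *
u=np.array([-.05,.99875,0]); p0=np.array([556,-167,66.])
robot.servo_line(p0+78*u,feed=60)
for s in range(79,94,1):
    robot.servo_line(p0+s*u,feed=15)
    o=robot.observe(); print(s,o['tcp_pos'].round(2),o['contact_force'].round(2),round(o['t'],2))
    if s==90: break
im,inf=snap('wrist','d.png'); im2,i2=snap('scene')
print(find('anvil_face','wrist',inf),find('insert_center','wrist',inf),find('jaw_face','wrist',inf))
c=proj([600,20,40],i2).astype(int);print(c)
E
python3 -c "
import cv2;a=cv2.imread('pics/d.png');cv2.imwrite('pics/d2.png',a)"
```

```text
79 [552.41 -91.52  66.07] [ 1.78 -6.63 -2.14] 9.7
80 [552.31 -90.65  66.07] [ 1.39 -7.98 -2.47] 9.95
81 [552.28 -89.69  66.06] [ 1.22 -7.98 -1.53] 10.2
82 [552.25 -88.69  66.08] [ 2.28 -6.47 -2.89] 10.45
83 [552.18 -87.71  66.07] [ 1.64 -7.15 -1.59] 10.7
84 [552.15 -86.68  66.09] [ 2.37 -8.23 -2.53] 10.95
85 [552.09 -85.68  66.06] [ 0.95 -7.68 -3.44] 11.2
86 [552.02 -84.7   66.06] [ 1.25 -8.59 -2.36] 11.45
87 [552.01 -83.69  66.07] [ 0.96 -6.98 -2.46] 11.7
88 [551.95 -82.72  66.07] [ 1.15 -8.29 -2.1 ] 11.95
89 [551.88 -81.71  66.06] [ 0.66 -8.58 -2.15] 12.2
90 [551.84 -80.69  66.05] [ 0.23 -7.34 -2.46] 12.45
[(0.57, array([548.2,   5.1,  33. ]))] [(0.91, array([430.6,  -3.7,  20.5])), (0.77, array([546.9, -12. ,  34.5]))] [(0.94, array([551.3, -39.8,  32.4]))]
[273 207]
```

View pics/d.png

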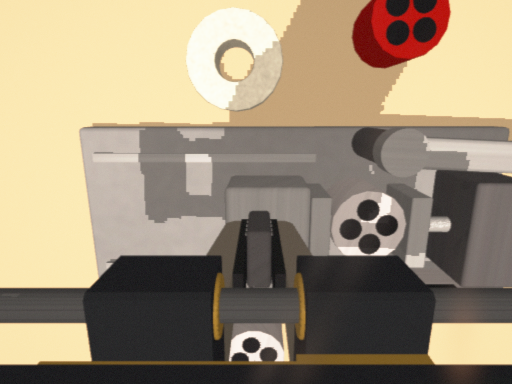

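The insert (about 331–405 px) now sits almost flush between the jaw face (329) and the anvil (400), so contact is near. I continue and log the force.

```bash
python3 - <<'E'
from h import *
u=np.array([-.05,.99875,0]); p0=np.array([556,-167,66.])
for s in range(91,97):
    robot.servo_line(p0+s*u,feed=15)
    f=[]
    for _ in range(4): robot.hold(.02); f.append(robot.observe()['contact_force'])
    o=robot.observe(); print(s,o['tcp_pos'].round(2),np.mean(f,0).round(2),round(o['t'],2))
grip(0.6)
print(robot.observe()['tcp_pos'].round(2))
q=robot.observe()['tcp_pos']
robot.servo_line([q[0],q[1],150],feed=150)
robot.movep([530,15,220],down(np.pi/2+.05))
im,inf=snap('wrist','e.png'); 
for n in('anvil_face','jaw_face','insert_center','jaw_fin','keeper_knob','keeper_hinge'):print(n,find(n,'wrist',inf))
print(proj([605,48,30],inf),robot.observe()['t'])
E
```

```text
91 [551.79 -79.7   66.06] [ 1.38 -7.6  -2.6 ] 13.02
92 [551.73 -78.72  66.07] [ 1.66 -7.77 -2.46] 13.33
93 [551.69 -77.84  66.06] [ 1.42 -7.86 -2.61] 13.65
94 [551.69 -77.03  66.07] [ 1.56 -8.5  -2.91] 13.97
95 [551.62 -76.22  66.07] [ 1.77 -8.94 -2.6 ] 14.28
96 [551.62 -75.43  66.08] [ 1.42 -9.14 -2.86] 14.6
[551.23 -71.08  66.01]
anvil_face [(0.73, array([548.3,   8.1,  37.3])), (0.21, array([ 5.509e+02, -5.400e+01, -3.000e-01]))]
jaw_face [(0.84, array([551.1, -36.9,  34.8])), (0.38, array([548. ,   9. ,  31.3]))]
insert_center [(0.89, array([550.2,  -9.2,  35.2])), (0.63, array([429.4,  -5.1,  20.7]))]
jaw_fin [(0.72, array([554.8, -75.6,  75.9]))]
keeper_knob [(0.8, array([497. , 113.4,  96.2])), (0.52, array([ 453.3, -103.7,    1.1]))]
keeper_hinge [(0.69, array([498.8, -12.2,  71.8])), (0.65, array([551.2, -54.1,  -1.8]))]
[282.59399312 238.29221032] 16.9583
```

View pics/e.png

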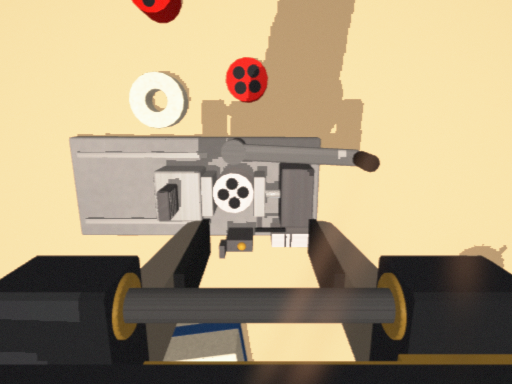

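```bash
python3 - <<'E'
import cv2
a=cv2.imread('pics/e.png')[180:265,195:330]; cv2.imwrite('pics/e2.png',cv2.resize(a,None,fx=5.5,fy=5.5,interpolation=cv2.INTER_CUBIC))
E
```

```text
(no output)
```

View pics/e2.png

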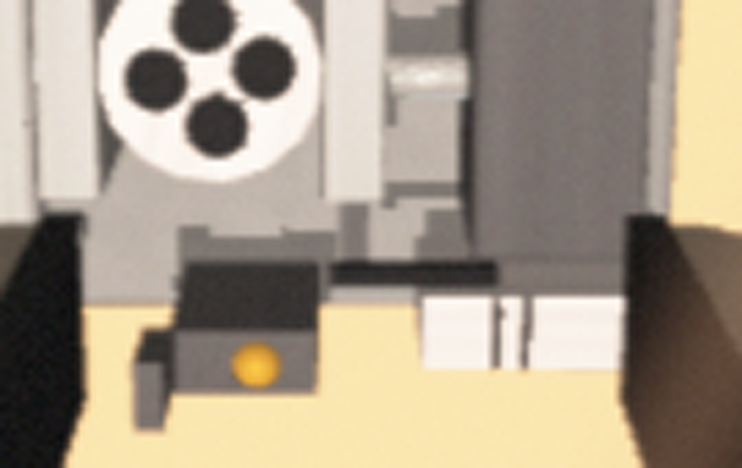

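The pointer tip (crop x≈497) stands right at the first mark (497), and the second mark is at 526. That is about 3 mm of anvil travel, so I regrip and push about 3 mm more, judging by the actual TCP position.

```bash
python3 - <<'E'
from h import *
r=down(np.pi/2+.05); u=np.array([-.05,.99875,0]); p0=np.array([556,-167,66.])
b=p0+91.7*u
robot.movep([b[0],b[1],140],r); robot.servo_line(b,feed=120); grip(0.0,25)
print(robot.observe()['tcp_pos'])
for s in np.arange(96,104,.5):
    robot.servo_line(p0+s*u,feed=15); o=robot.observe()
    if o['tcp_pos'][1]>-72.6: break
print(s,o['tcp_pos'],o['contact_force'])
grip(0.6); q=robot.observe()['tcp_pos']
robot.servo_line([q[0],q[1],150],feed=150)
robot.movep([530,15,220],down(np.pi/2+.05))
im,inf=snap('wrist'); print(robot.observe()['t'],find('jaw_fin','wrist',inf),find('keeper_knob','wrist',inf))
cv2.imwrite('pics/f.png',cv2.resize(im[180:265,195:330,::-1],None,fx=5.5,fy=5.5,interpolation=cv2.INTER_CUBIC))
E
```

```text
[551.46363239 -75.4795008   66.05411848]
100.0 [551.32698408 -72.2561041   66.1057326 ] [  1.67704529 -11.87849028  -1.81922853]
23.4917 [(0.72, array([550.1, -70.5,  74.6]))] [(0.68, array([498.8, 113.7,  94.2]))]
```

View pics/f.png

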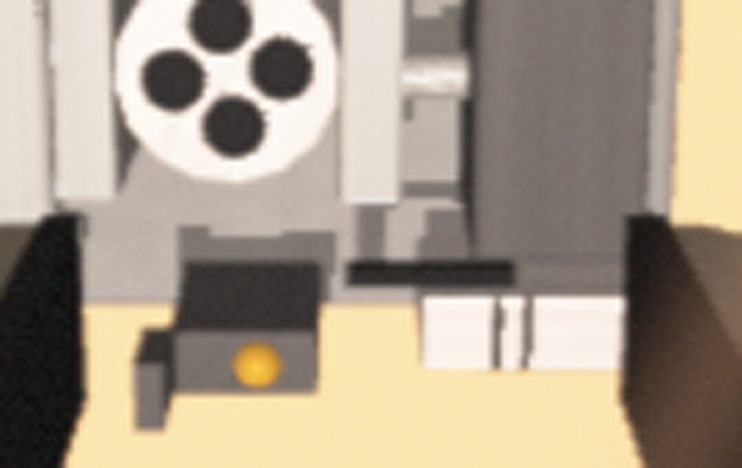

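The pointer end (513) now stands midway between the marks (497 and 526). Next I plan the keeper swing.

```bash
python3 - <<'E'
from h import *
H=np.array([499,-12.5]); 
for off in(np.pi/2,-np.pi/2):
    for th in(1.58,1.2,.8,.4,.05,-.03):
        p=[*(H+124*np.array([np.cos(th),np.sin(th)])),86]
        j=kin.ik(p,down(th+off)); print(round(off,1),th,None if j is None else np.round(j,2))
inf=viewer.camera_info('wrist')
print(ray((240,238),66,inf),ray((223,248),66,inf), [proj([*(H+r*np.array([np.cos(.05),np.sin(.05)])),71],inf).round(0) for r in(110,124)])
E
```

```text
1.6 1.58 [-0.09  0.43 -0.23  2.03  0.15  0.7   2.73]
1.6 1.2 [-0.53  0.49  0.36  1.96 -0.25  0.74  2.75]
1.6 0.8 [-0.54  0.56  0.46  1.87 -0.34  0.79  2.48]
1.6 0.4 [-0.52  0.61  0.55  1.82 -0.42  0.83  2.21]
1.6 0.05 [-0.49  0.64  0.62  1.8  -0.48  0.86  1.98]
1.6 -0.03 [-0.49  0.65  0.64  1.8  -0.49  0.86  1.92]
-1.6 1.58 [-0.97  0.55  0.87  2.08 -0.61  0.78  0.29]
-1.6 1.2 [-0.96  0.66  0.95  1.98 -0.71  0.87  0.02]
-1.6 0.8 [-0.92  0.77  1.04  1.9  -0.82  0.97 -0.26]
-1.6 0.4 [-0.86  0.87  1.13  1.84 -0.91  1.06 -0.54]
-1.6 0.05 [-0.85  1.03  1.3   1.82 -1.07  1.22 -0.72]
-1.6 -0.03 [-0.84  1.06  1.34  1.82 -1.1   1.25 -0.76]
[591.90402648  -3.47387937  66.        ] [604.29872544 -21.43412567  66.        ] [array([236., 254.]), array([236., 266.])]
```

```bash
python3 - <<'E'
from h import *
H=np.array([499,-12.5]); pos=lambda th,z=86,r=124:np.array([*(H+r*np.array([np.cos(th),np.sin(th)])),z])
rot=lambda th:down(th-np.pi/2)
grip(0.5)
robot.movep(pos(1.58,190),rot(1.58)); robot.servo_line(pos(1.58),feed=150)
print(robot.observe()['t'],robot.observe()['contact_force'])
grip(0,15); o=robot.observe(); print(o['tcp_pos'],o['grip_width']*92,o['joints'].round(2),o['contact_force'])
th=1.58
while th>.22:
    th-=.1; robot.servo_line(pos(th),feed=70,rotation=rot(th))
    o=robot.observe(); d=o['tcp_pos'][:2]-H; print(round(th,2),np.arctan2(d[1],d[0]).round(3),np.hypot(*d).round(1),o['contact_force'].round(1),round(o['grip_width']*92,1),round(o['t'],1))
    if np.linalg.norm(o['contact_force'])>25: break
E
```

```text
26.2333 [-0.21847691 -0.02311396  0.34145076]
[498.17115696 111.76464814  86.30730043] 15.490907216857659 [-0.94  0.53  0.83  2.08 -0.57  0.77  0.26] [0.70311646 1.98928737 2.90377964]
1.48 1.476 124.4 [1.4 1.3 4.2] 15.3 27.1
1.38 1.379 124.5 [1.1 3.  5.2] 15.6 27.4
1.28 1.281 124.6 [1.5 2.9 5.9] 15.6 27.8
1.18 1.181 124.7 [2.5 3.9 5.8] 15.2 28.1
1.08 1.082 124.8 [2.1 3.4 6.4] 15.7 28.4
0.98 0.982 124.8 [3.7 4.1 5.3] 15.4 28.7
0.88 0.881 124.8 [3.7 3.3 4.9] 15.4 29.1
0.78 0.78 124.8 [4.6 3.6 4.2] 15.4 29.4
0.68 0.68 124.9 [4.5 3.9 4.9] 15.5 29.7
0.58 0.578 124.8 [4.7 3.1 4.2] 15.4 30.0
0.48 0.477 124.8 [5.8 2.6 3.8] 15.4 30.4
0.38 0.376 124.8 [4.6 2.5 3.9] 15.4 30.7
0.28 0.275 124.7 [5.7 1.5 4. ] 15.6 31.0
0.18 0.173 124.6 [5.3 1.4 3.9] 15.7 31.3
```

```bash
python3 - <<'E'
from h import *
H=np.array([499,-12.5]); pos=lambda th,z=86,r=124:np.array([*(H+r*np.array([np.cos(th),np.sin(th)])),z])
rot=lambda th:down(th-np.pi/2)
th=.18
while th>-.08:
    th-=.02; robot.servo_line(pos(th),feed=25,rotation=rot(max(th,.05)))
    o=robot.observe(); d=o['tcp_pos'][:2]-H; print(round(th,2),np.arctan2(d[1],d[0]).round(3),o['contact_force'].round(1),round(o['t'],1))
    if o['contact_force'][1]>12: break
grip(0.4); q=robot.observe()['tcp_pos']; robot.servo_line([q[0],q[1],190],feed=150)
robot.movep([540,15,260],down(np.pi/2+.05)if 0 else down(-np.pi/2+.05))
im,inf=snap('wrist','g.png'); print(robot.observe()['t'],find('keeper_knob','wrist',inf),find('keeper_hinge','wrist',inf),find('jaw_fin','wrist',inf))
s,i2=snap('scene'); print(find('keeper_knob','scene',i2))
c=proj([560,-20,60],i2).astype(int)
cv2.imwrite('pics/g2.png',np.hstack([im[:,:,::-1][:300,:400],cv2.resize(s[c[1]-50:c[1]+50,c[0]-65:c[0]+65,::-1],(390,300),interpolation=cv2.INTER_CUBIC)]))
E
```

```text
0.16 0.161 [4.2 2.3 3.2] 31.6
0.14 0.142 [5.1 2.3 3.4] 31.8
0.12 0.118 [4.4 2.4 3.8] 32.1
0.1 0.094 [6.  1.1 2.8] 32.3
0.08 0.072 [5.2 0.  3.6] 32.6
0.06 0.057 [4.4 1.4 3.6] 32.8
0.04 0.056 [4.  5.7 5.6] 33.1
0.02 0.056 [3.3 9.1 7.4] 33.3
-0.0 0.056 [ 3.7 13.7  9.2] 33.6
35.5083 [(0.57, array([621.6,  -4. ,  95.5]))] [(0.59, array([502. , -13.9,  72.6]))] [(0.88, array([552.2, -71.1,  75.3]))]
[(0.72, array([624.5,  -7.5,  90. ])), (0.15, array([546.2,  11.3,  32.4]))]
```

View pics/g2.png

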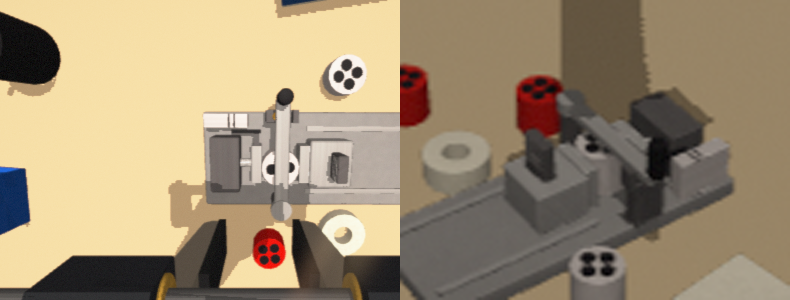

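The bar lies across the insert with its knob at (285,97), and it met a hard stop at 0.056 rad, which matches the caliper's yaw. I check the pointer once more.

```bash
python3 - <<'E'
import cv2
a=cv2.imread('pics/g.png')[85:185,200:330]; cv2.imwrite('pics/g3.png',cv2.resize(a,None,fx=5.5,fy=5.5,interpolation=cv2.INTER_CUBIC))
E
```

```text
(no output)
```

View pics/g3.png

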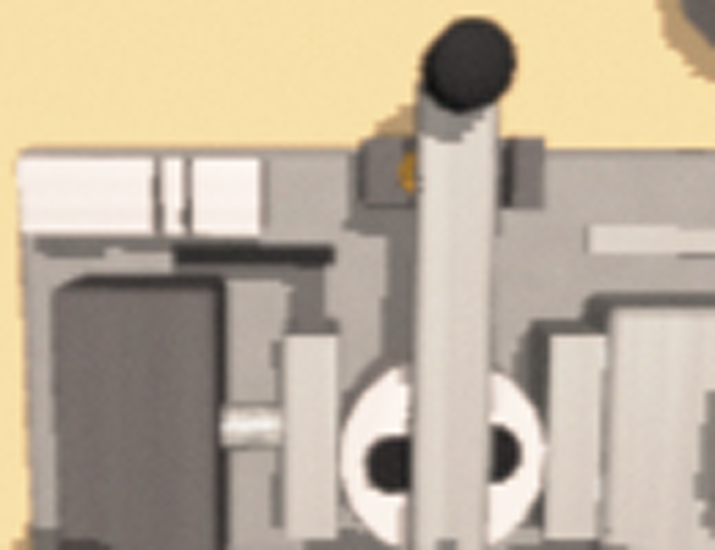

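The pointer end (174) lies between the marks (158 and 185). The bar is past the ball and against its stop, so I hand the job in.

```bash
python3 -c "
from h import *
print(robot.job_done())"
```

```text
the job is handed in; nothing more can be done
None
```

The job is handed in at about 35.5 s: the insert is clamped with the pointer about midway between the marks, the keeper is past its catch and against its stop, the gripper has let go, and I saw no contact with anything else on the bench.

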